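# Fetch the ring clamp from behind the tin

### The job

The wooden ring clamp lies on one of the two dark wooden trays, boxed in behind a tall tin. Move that tin aside, keeping it upright, and lay the ring clamp on the dark rubber pad; then stand the tin back upright on its round cork spot on the tray.

Things in the scene. Friction and masses are not known exactly. Their poses are not given: they have to be found in the camera images.
- tin_mid (a point): The tin to be moved: closed, plain metal, an upright cylinder 54 mm across and 120 mm tall, 0.2 to 0.45 kg, standing on the ring clamp's tray, about 14 mm in front of the clamp. The point is its centre, 60 mm above its underside; z is its axis. (A twin tin stands on the other tray before a hand file, beside a steel doming block: not needed.)
- clamp_mid (a point): The ring clamp: a straight wooden hand clamp with a brass band round its middle, 130 mm long (its y axis), 24 mm wide (x) and 24 mm high (z), about 0.07 kg, lying on the tray. The point is its centre, half-way up and half-way along. It is to be gripped across its width. Nothing higher than the tray's rail stands beside it but the tin.
- spot (a point): Centre of the tin's flush round cork spot, 72 mm across, on top of the fixed dark wooden tray that carries the ring clamp, 12 mm above the bench. The tray's x points from tin to clamp; it reaches from 45 mm before this point to 125 mm behind it and 90 mm to either side (y). A rail 14 mm high runs 115 to 123 mm behind the point. The clamp lies along y, about 53 mm behind it.
- pad_mid (a point): Centre of the top face of the fixed rubber pad on the bench, where the ring clamp is to be laid: 140 mm (x) by 170 mm (y), 4 mm thick. The bench 75 to 190 mm beyond this point (world x, away from the robot) and 60 mm to either side is clear: the tin can stand there meanwhile.
Mind the look-alikes: they are no part of the job. What is shaped like the part that bears clamp_mid but blue or turquoise is not meant.

How it is judged:
On the way, in this order (a step that is already met when the one before it is completed fails the run):
1. the tin is moved well clear of its spot (50 mm or more) while the ring clamp still lies where it was (within 30 mm) (horizontal distance between tin_mid and spot above 0.05 m and distance of clamp_mid from where it was at the start of the episode below 0.03 m), for 0.2 s.
2. the ring clamp lies on the pad (x of clamp_mid in the frame of pad_mid between -0.07 and 0.07 m and y of clamp_mid in the frame of pad_mid between -0.07 and 0.07 m and height (world z) of clamp_mid below 0.025 m), for 0.2 s.
At the end, for the whole second after the job is handed in: The tin stands upright (within 6 degrees) on the tray with its axis within 20 mm of the centre of its cork spot, and the ring clamp lies flat on the rubber pad, its centre within 70 mm of the pad's centre along each of the pad's axes (all of step 2 and horizontal distance between tin_mid and spot below 0.02 m and z of tin_mid in the frame of spot below 0.066 m and angle between tin_mid's own z axis and vertical below 0.1 rad); the robot touches nothing.
It fails at once if the tin is tipped (more than about 30 degrees) (angle between tin_mid's own z axis and vertical above 0.52 rad).
It also fails if it takes over 72 s, if anything falls off the work surface, if the arm or the gripper's body presses on something with over 40 N, if the wrist force passes 120 N, or if a joint passes its speed limit or range.

### The arm

A 6-joint arm with a two-finger parallel gripper is mounted at the origin on the work surface. World frame = base frame: x ahead of the robot, y to its left, z up, the work surface at z = 0. Lengths are in m, angles in rad, forces in N, time in s.
With the tool pointing down it reaches from about 0.3 to 0.875 m from the base axis. Payload 6.4 kg.
Tool frame: the origin (TCP) lies on the centre line of the jaws, within the pads' length; the fingertips stand 25 mm ahead of it and the grasp point (between the pads) lies 6 mm ahead of it; z points along the fingers, y is the line along which they close (so a half turn about z gives the same grasp; the last joint's range is limited). The gripper opens to 85 mm and grips with 20 to 120 N. Pads are 22 mm wide; open, the fingers measure 114 mm over their backs; the gripper's body (76 mm by 85 mm) begins 54 mm behind the grasp point. The pads swing forward as they close: fully open they stand 13 mm farther back than shut.
Start: joints at [-1.351, 0.181, 1.607, -0, 1.354, -0.206], TCP at [0.238, -0.524, 0.256] pointing down, gripper open.
Joint ranges: [-2.99, 2.99], [-0.89, 2.07], [0.3, 2.58], [-1.14, 4.28], [0, 2.63], [-3.12, 3.12]. Speed limits (rad/s): [2.57, 2.57, 3.01, 3.14, 3.14, 3.14].

### API

Orientations are given as a unit quaternion [w, x, y, z].
In Python, from bench import get_obs, camera, hand_in, spot_in gives the robot as it stands.
- The arm moves only by the shell command python3 -m jog 'ROWS'. ROWS is JSON, one flat list of numbers, 7 for each row, row after row: the shift along the tool's x, y, z in m, then the turn, a rotation vector about the tool's x, y, z in rad, then the closure, from 0 (fully open) to 1 (shut). A call has 1 to 20 rows; each row is the pose to reach, as a shift and turn from the pose commanded when the call began, along the tool's axes at that moment; what a row does not reach only later rows make up. A row lasts 1/8 s, in which the tool goes at most 62.5 mm and 10.7 degrees, less where a joint would pass 70% of its speed; a pose out of reach is approached as far as the arm can. A call with a gripper value outside its range is refused whole. The fingers move at their own pace and stop on an object; the grip force is fixed at half the most. Time passes only in rows, so rows that repeat a pose let the fingers close. It gives the time, the measured TCP pose, the force, the opening and the grip force at its end, in the units of the state.
- get_obs(): the state, without advancing time (a new reading comes with each control period).
- camera(name): name is "scene" or "top" or "wrist"; returns a dict with "frame" (400x640x3 uint8, red, green, blue), "mtx" (3x3 intrinsics, pixels), "distortion" ([k1, k2, p1, p2, k3] as OpenCV has them; the pictures are not rectified), "extrinsics" (4x4, takes a point from camera to world coordinates). Camera axes: x right, y up, looking along -z (the intrinsics and any distortion apply to the point x, -y, -z); pixel columns grow to the right and rows downward; lengths in m; the calibration is good to about 2 mm. A picture is of the moment at which its call begins. There is no depth.
- hand_in(): hands the job in; it is judged then, once.
Trained networks look in a picture, given as the dict that the camera call returned (one of the last four; its "shot" number tells which), for a name from the list of things; names that differ only in an ending like _2 or _b are one class to them, and where a whole thing is asked for, a point or a joint stands for the part that bears it (a point fixed in the world has none). Each returns a list of dicts, best first, with "confidence" (0 to 1); they miss things now and then, are a little off and sometimes report something else, mostly with a low value. They report only what shows in the picture. A call takes as long as a camera call. They do not tell look-alikes from the thing itself.
- spot_in(picture, name): "xyz" ([x, y, z] in m, in world coordinates, good to about 4 mm: the middle of the surface that is visible of it).
The state is a dict: "time_s": time; "q": joint angles; "dq": joint speeds; "joint_efforts": joint torques, N m; "eef_pos": TCP position; "eef_rot": TCP orientation; "wrist_force": force on the tool from outside, world axes, zero at the start; "torque": the same for the moment, N m; "opening": opening from 0.0 (shut) to 1.0 (fully open); "grasp_force": force on a finger pad.
Only numpy, scipy, OpenCV 4.12 (cv2) and the standard library are available. Lean on these libraries where they do the work, as an engineer would, in place of code of your own. Each camera call takes 0.05 s, during which the arm holds its last target. There are 200 camera calls.

## Working session

There is one attempt and no reset: what is moved stays moved. The work goes in short steps, Python scripts to look and compute and a shell command to move; the robot and the scene stay as the last step left them, time stands still between calls to the robot, and variables do not carry over. Pictures are saved under pics/ and viewed, at most 10 in all, crops included, and the job is handed in when it is done.

```bash
mkdir -p pics; ls; cat > h.py <<'E'
import numpy as np,cv2
from bench import get_obs,camera,spot_in
from scipy.spatial.transform import Rotation as R
def save(c,n): cv2.imwrite(f'pics/{n}.png',c['frame'][...,::-1])
def unproj(c,px,z):
    p=cv2.undistortPoints(np.array([[px]],float),c['mtx'],np.array(c['distortion'],float))[0,0]
    E=np.array(c['extrinsics']); d=E[:3,:3]@np.array([p[0],-p[1],-1]); o=E[:3,3]
    return o+d*(z-o[2])/d[2]
def proj(c,P):
    E=np.array(c['extrinsics']); q=E[:3,:3].T@(np.array(P)-E[:3,3]); q=q*[1,-1,-1]
    return cv2.projectPoints(q.reshape(1,3),np.zeros(3),np.zeros(3),c['mtx'],np.array(c['distortion'],float))[0].ravel()
def tool(P):
    o=get_obs(); w,x,y,z=o['eef_rot']; r=R.from_quat([x,y,z,w]); return r.inv().apply(np.array(P)-o['eef_pos'])
E
python3 - <<'E'
from h import *
np.set_printoptions(precision=3,suppress=True)
for n in ['top','scene']:
    c=camera(n); save(c,n+'0')
    for k in ['tin_mid','clamp_mid','spot','pad_mid']:
        for r in spot_in(c,k)[:4]: print(n,k,np.round(r['xyz'],3),round(r['confidence'],2),proj(c,r['xyz']).round())
o=get_obs();print(o['eef_pos'],o['eef_rot'],o['time_s'],o['opening'])
E
```

```text
pics
top tin_mid [ 0.512 -0.288  0.134] 0.89 [410. 207.]
top clamp_mid [ 0.56  -0.29   0.038] 0.94 [404. 191.]
top clamp_mid [ 0.322 -0.474  0.022] 0.88 [473. 281.]
top clamp_mid [ 0.754 -0.225  0.025] 0.85 [379. 119.]
top clamp_mid [ 0.546 -0.508  0.02 ] 0.62 [485. 197.]
top spot [ 0.556 -0.279  0.013] 0.69 [398. 193.]
top pad_mid [ 0.444 -0.023  0.002] 0.67 [303. 233.]
scene tin_mid [ 0.529 -0.306  0.11 ] 0.55 [266. 242.]
scene clamp_mid [ 0.562 -0.298  0.032] 0.87 [279. 261.]
scene clamp_mid [ 0.33  -0.482  0.024] 0.74 [179. 262.]
scene clamp_mid [ 0.758 -0.23   0.026] 0.71 [347. 283.]
scene clamp_mid [ 0.555 -0.516  0.024] 0.64 [223. 316.]
scene spot [ 0.577 -0.312  0.012] 0.78 [281. 270.]
scene pad_mid [ 0.451 -0.025  0.008] 0.66 [310. 191.]
[ 0.238 -0.524  0.256] [-0.     0.977  0.211 -0.   ] 0.5 0.9984376854078134
```

View pics/top0.png

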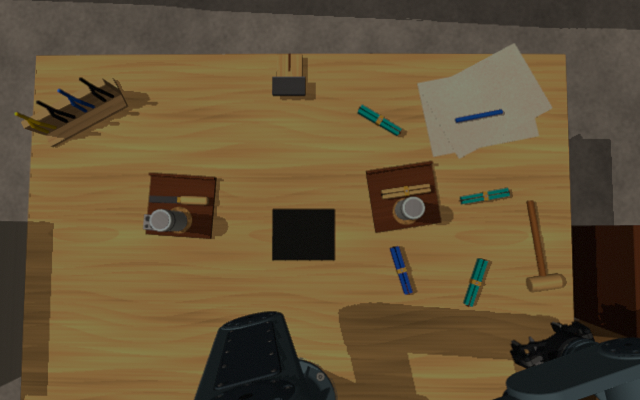

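View pics/scene0.png

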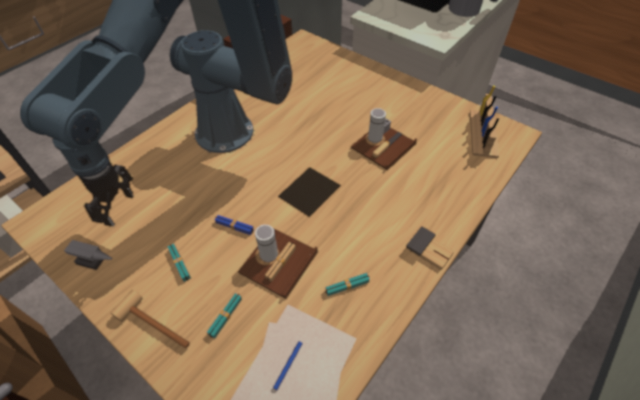

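The top view shows the wooden clamp at px (407,190), on the right tray. The tray's corners are about (366,171), (433,162), (440,222) and (376,232), with the tin lid at (410,208) and the pad at (304,234). The look-alike clamps are blue or turquoise.

```bash
python3 - <<'E'
from h import *
np.set_printoptions(precision=3,suppress=True)
c=camera('top'); 
f=c['frame'][150:270,260:450]; cv2.imwrite('pics/crop0.png',cv2.resize(f,None,fx=4,fy=4,interpolation=cv2.INTER_CUBIC)[...,::-1])
for p,z in [((366,171),.02),((433,162),.02),((440,222),.012),((376,232),.012),((382.5,193),.024),((431,187),.024),((411.5,208),.132),((273,209),.004),((335,209),.004),((335,260),.004),((273,260),.004)]: print(p,unproj(c,p,z))
E
```

```text
(366, 171) [ 0.614 -0.191  0.02 ]
(433, 162) [ 0.639 -0.371  0.02 ]
(440, 222) [ 0.478 -0.39   0.012]
(376, 232) [ 0.45  -0.219  0.012]
(382.5, 193) [ 0.554 -0.235  0.024]
(431, 187) [ 0.571 -0.364  0.024]
(411.5, 208) [ 0.509 -0.291  0.132]
(273, 209) [0.51  0.06  0.004]
(335, 209) [ 0.511 -0.108  0.004]
(335, 260) [ 0.374 -0.109  0.004]
(273, 260) [0.372 0.059 0.004]
```

View pics/crop0.png

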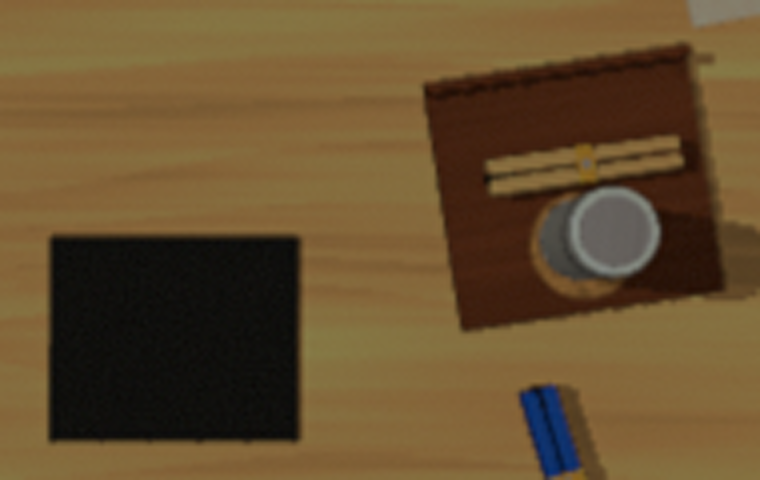

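Estimates: spot and tin at about (0.509, -0.297), tray yaw about 8.3°, clamp at about (0.561, -0.290), pad at (0.442, -0.025). These fit the given sizes, so I'll move above the tin.

```bash
python3 -m jog '[0.17,-0.047,0,0,0,-0.64,0,0.341,-0.095,0,0,0,-1.29,0,0.341,-0.095,0,0,0,-1.29,0,0.341,-0.095,0,0,0,-1.29,0,0.341,-0.095,0,0,0,-1.29,0,0.341,-0.095,0,0,0,-1.29,0,0.341,-0.095,0,0,0,-1.29,0,0.341,-0.095,0,0,0,-1.29,0,0.341,-0.095,0,0,0,-1.29,0,0.341,-0.095,0,0,0,-1.29,0,0.341,-0.095,0,0,0,-1.29,0,0.341,-0.095,0,0,0,-1.29,0]'
python3 - <<'E'
from h import *
np.set_printoptions(precision=3,suppress=True)
c=camera('wrist'); save(c,'w1')
for k in ['tin_mid','clamp_mid','spot']:
    for r in spot_in(c,k)[:2]: print(k,np.round(r['xyz'],3),round(r['confidence'],2),proj(c,r['xyz']).round())
o=get_obs();print(o['q'],o['eef_pos'],o['eef_rot'])
for P in [(.509,-.297,.132),(.561,-.29,.036)]: print(proj(c,P))
E
```

```text
time_s: 2.05
eef_pos: [0.5087, -0.2966, 0.2563]
eef_rot: [0.0, 0.654, 0.756, 0.0]
wrist_force: [0.4, -0.3, -1.1]
opening: 0.997
grasp_force: 0.0
tin_mid [ 0.51  -0.286  0.133] 0.92 [325. 185.]
clamp_mid [ 0.559 -0.286  0.037] 0.74 [369. 166.]
clamp_mid [ 0.303 -0.469  0.023] 0.66 [143. 276.]
spot [ 0.566 -0.261  0.011] 0.62 [376. 141.]
[-0.729  0.211  1.571 -0.     1.359 -0.874] [ 0.509 -0.296  0.256] [-0.     0.654  0.756 -0.   ]
[321.318 197.429]
[369.944 170.211]
```

View pics/w1.png

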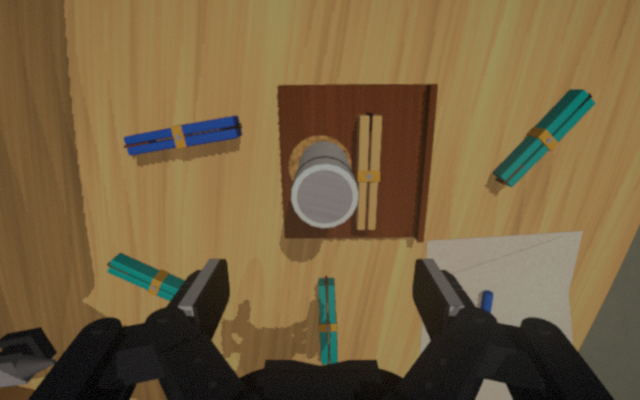

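The wrist view shows the tin lid's centre at (325,195). The clamp runs from (371,114) to (367,230), so it is well aligned, and the tray's corners are (279,87), (437,85), (424,240) and (285,238).

```bash
python3 - <<'E'
from h import *
np.set_printoptions(precision=4,suppress=True)
c=camera('wrist')
for p,z in [((279,87),.012),((285,238),.012),((371,115),.036),((367,230),.036),((325,194.5),.132),((319,163),.012),((437,85),.026),((424,240),.026)]: print(p,unproj(c,p,z),tool(unproj(c,p,z)))
E
```

```text
(279, 87) [ 0.4522 -0.2189  0.012 ] [ 0.0848 -0.0449  0.2443]
(285, 238) [ 0.4783 -0.394   0.012 ] [-0.0923 -0.0443  0.2443]
(371, 115) [ 0.5513 -0.2326  0.036 ] [0.057  0.0512 0.2203]
(367, 230) [ 0.5712 -0.3589  0.036 ] [-0.0709  0.0527  0.2203]
(325, 194.5) [ 0.5117 -0.2939  0.132 ] [0.002  0.0032 0.1243]
(319, 163) [ 0.5064 -0.2949  0.012 ] [ 0.0018 -0.0022  0.2443]
(437, 85) [ 0.6151 -0.1926  0.026 ] [0.0874 0.1201 0.2303]
(424, 240) [ 0.6437 -0.3663  0.026 ] [-0.0886  0.1233  0.2303]
```

```bash
python3 -m jog '[0.001,0.001,0.05,0,0,0,0,0.001,0.001,0.1,0,0,0,0,0.001,0.001,0.14,0,0,0,0,0.001,0.001,0.153,0,0,0,0,0.001,0.001,0.153,0,0,0,0,0.001,0.001,0.153,0,0,0,0.3,0.001,0.001,0.153,0,0,0,0.5,0.001,0.001,0.153,0,0,0,0.7,0.001,0.001,0.153,0,0,0,0.7,0.001,0.001,0.153,0,0,0,0.7,0.001,0.001,0.153,0,0,0,0.7,0.001,0.001,0.153,0,0,0,0.7]'
```

```text
time_s: 3.8
eef_pos: [0.5109, -0.2961, 0.1056]
eef_rot: [0.002, 0.654, 0.757, 0.0]
wrist_force: [0.5, 0.3, 6.3]
opening: 0.624
grasp_force: 62.5
```

```bash
python3 -m jog '[0,0,-0.02,0,0,0,0.7,0,0,-0.05,0,0,0,0.7,0.01,0.005,-0.07,0,0,0,0.7,0.04,0.017,-0.07,0,0,0,0.7,0.08,0.034,-0.07,0,0,0,0.7,0.12,0.051,-0.07,0,0,0,0.7,0.16,0.068,-0.07,0,0,0,0.7,0.2,0.085,-0.07,0,0,0,0.7,0.235,0.1,-0.07,0,0,0,0.7,0.258,0.109,-0.07,0,0,0,0.7,0.258,0.109,-0.06,0,0,0,0.7,0.258,0.109,-0.03,0,0,0,0.7,0.258,0.109,-0.01,0,0,0,0.7,0.258,0.109,0,0,0,0,0.7,0.258,0.109,0.005,0,0,0,0.7,0.258,0.109,0.005,0,0,0,0.7]'
```

```text
time_s: 5.8
eef_pos: [0.5804, -0.0243, 0.0986]
eef_rot: [0.0, 0.654, 0.756, 0.0]
wrist_force: [-0.1, 0.3, -3.5]
opening: 0.624
grasp_force: 63.6
```

```bash
python3 -m jog '[0,0,0.003,0,0,0,0.7,0,0,0.005,0,0,0,0.7,0,0,0.006,0,0,0,0.7,0,0,0.006,0,0,0,0.7]'
```

```text
time_s: 6.3
eef_pos: [0.5807, -0.0242, 0.0936]
eef_rot: [0.0, 0.654, 0.757, 0.0]
wrist_force: [-2.1, 0.4, 5.2]
opening: 0.622
grasp_force: 64.8
```

```bash
python3 -m jog '[0,0,0.003,0,0,0,0.4,0,0,0.003,0,0,0,0,0,0,0.003,0,0,0,0,0,0,0.003,0,0,0,0,0,0,-0.03,0,0,0,0,0,0,-0.07,0,0,0,0,0,0,-0.11,0,0,0,0,-0.05,-0.01,-0.13,0,0,0,0,-0.1,-0.02,-0.13,0,0,0,0.3,-0.15,-0.03,-0.13,0,0,0,0.4,-0.2,-0.045,-0.13,0,0,0,0.45,-0.25,-0.057,-0.13,0,0,0,0.45,-0.263,-0.059,-0.1,0,0,0,0.45,-0.263,-0.059,-0.08,0,0,0,0.45,-0.263,-0.059,-0.08,0,0,0,0.45,-0.263,-0.059,-0.08,0,0,0,0.45]'
python3 - <<'E'
from h import *
np.set_printoptions(precision=3,suppress=True)
c=camera('wrist'); save(c,'w2')
for k in ['clamp_mid','spot']:
    for r in spot_in(c,k)[:2]: print(k,np.round(r['xyz'],3),round(r['confidence'],2),proj(c,r['xyz']).round(),tool(r['xyz']))
t=camera('top')
for r in spot_in(t,'tin_mid')[:3]: print(np.round(r['xyz'],3),round(r['confidence'],2))
E
```

```text
time_s: 8.3
eef_pos: [0.5605, -0.2919, 0.1729]
eef_rot: [0.0, 0.653, 0.757, 0.0]
wrist_force: [-0.3, 0.5, 0.2]
opening: 0.551
grasp_force: 0.0
clamp_mid [ 0.753 -0.223  0.022] 0.88 [553. 144.] [0.04  0.2   0.152]
clamp_mid [ 0.319 -0.478  0.022] 0.67 [ 72. 321.] [-0.148 -0.267  0.152]
spot [ 0.542 -0.271  0.011] 0.63 [303. 158.] [ 0.025 -0.016  0.163]
[ 0.581 -0.026  0.123] 0.57
```

View pics/w2.png

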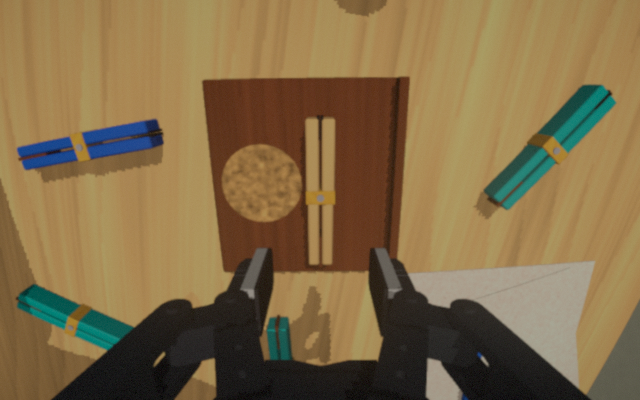

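The cork spot is centred at (262,183). The clamp runs from (320,117) to (320,265), with its band at (320,198).

```bash
python3 - <<'E'
from h import *
np.set_printoptions(precision=4,suppress=True)
c=camera('wrist')
for p,z in [((320,117),.036),((320.5,265),.036),((321,198),.037),((262,183),.012),((204,82),.012),((222,272),.012)]: print(p,unproj(c,p,z),tool(unproj(c,p,z)))
E
```

```text
(320, 117) [ 0.5511 -0.2329  0.036 ] [ 0.0607 -0.0006  0.1371]
(320.5, 265) [ 0.5702 -0.3607  0.036 ] [-0.0686 -0.0002  0.1372]
(321, 198) [ 0.5614 -0.2977  0.037 ] [-0.0049  0.0002  0.1361]
(262, 183) [ 0.508  -0.2994  0.012 ] [ 0.0011 -0.0529  0.1611]
(204, 82) [ 0.4521 -0.2198  0.012 ] [ 0.088  -0.0967  0.161 ]
(222, 272) [ 0.4763 -0.3969  0.012 ] [-0.0907 -0.0984  0.1611]
```

```bash
python3 -m jog '[-0.004,0,0.04,0,0,0,0.45,-0.004,0,0.08,0,0,0,0.45,-0.004,0,0.11,0,0,0,0.45,-0.004,0,0.125,0,0,0,0.45,-0.004,0,0.131,0,0,0,0.45,-0.004,0,0.131,0,0,0,0.45,-0.004,0,0.131,0,0,0,0.45]'
```

```text
time_s: 9.48
eef_pos: [0.5613, -0.2975, 0.0428]
eef_rot: [0.001, 0.654, 0.756, 0.0]
wrist_force: [-0.1, -0.7, -0.0]
opening: 0.552
grasp_force: 0.0
```

```bash
python3 -m jog '[0,0,0.001,0,0,0,0.6,0,0,0.002,0,0,0,0.8,0,0,0.002,0,0,0,0.95,0,0,0.002,0,0,0,0.95,0,0,0.002,0,0,0,0.95,0,0,0.002,0,0,0,0.95]'
```

```text
time_s: 10.22
eef_pos: [0.5611, -0.2973, 0.0406]
eef_rot: [0.001, 0.654, 0.757, 0.0]
wrist_force: [-0.6, 0.5, 6.0]
opening: 0.268
grasp_force: 60.6
```

```bash
python3 -m jog '[0,0,-0.02,0,0,0,0.95,0,0,-0.05,0,0,0,0.95,0.02,-0.006,-0.07,0,0,0,0.95,0.06,-0.019,-0.07,0,0,0,0.95,0.1,-0.032,-0.07,0,0,0,0.95,0.14,-0.044,-0.07,0,0,0,0.95,0.18,-0.057,-0.07,0,0,0,0.95,0.22,-0.07,-0.07,0,0,0,0.95,0.26,-0.082,-0.07,0,0,0,0.95,0.288,-0.091,-0.07,0,0,0,0.95,0.288,-0.091,-0.06,0,0,0,0.95,0.288,-0.091,-0.03,0,0,0,0.95,0.288,-0.091,-0.01,0,0,0,0.95,0.288,-0.091,0.001,0,0,0,0.95,0.288,-0.091,0.006,0,0,0,0.95,0.288,-0.091,0.007,0,0,0,0.95,0.288,-0.091,0.007,0,0,0,0.95]'
```

```text
time_s: 12.35
eef_pos: [0.4294, -0.0253, 0.0328]
eef_rot: [0.001, 0.654, 0.756, 0.0]
wrist_force: [0.8, -0.3, -0.8]
opening: 0.267
grasp_force: 59.8
```

```bash
python3 -m jog '[0,0,0.001,0,0,0,0.95,0,0,0.001,0,0,0,0.8,0,0,0.001,0,0,0,0.5,0,0,0.001,0,0,0,0.4,0,0,-0.02,0,0,0,0.4,0,0,-0.07,0,0,0,0.3,0,0,-0.12,0,0,0,0,0,0,-0.16,0,0,0,0,-0.007,0.05,-0.16,0,0,0,0,-0.014,0.1,-0.16,0,0,0,0,-0.021,0.15,-0.16,0,0,0,0,-0.021,0.15,-0.16,0,0,0,0,-0.021,0.15,-0.16,0,0,0,0]'
python3 - <<'E'
from h import *
np.set_printoptions(precision=4,suppress=True)
c=camera('wrist'); save(c,'w3')
for k in ['clamp_mid','tin_mid']:
    for r in spot_in(c,k)[:2]: print(k,np.round(r['xyz'],3),round(r['confidence'],2),tool(r['xyz']))
E
```

```text
time_s: 13.98
eef_pos: [0.5795, -0.0239, 0.1915]
eef_rot: [-0.001, 0.654, 0.757, -0.0]
wrist_force: [0.9, -0.1, -0.4]
opening: 1.002
grasp_force: 0.0
clamp_mid [ 0.432 -0.015  0.032] 0.97 [ 0.0303 -0.1443  0.1605]
tin_mid [ 0.579 -0.01   0.122] 0.87 [0.0143 0.0013 0.0709]
```

View pics/w3.png

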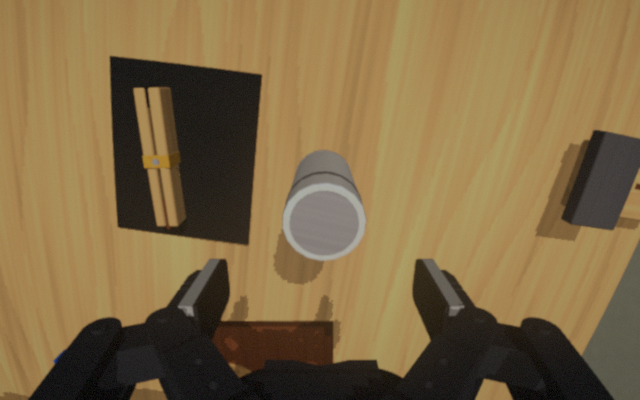

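The clamp lies flat on the pad at (160,155), and the tin stands upright at (324,220) between the fingers. I'll re-grasp the tin.

```bash
python3 -m jog '[0,0.001,0.05,0,0,0,0,0,0.001,0.085,0,0,0,0,0,0.001,0.096,0,0,0,0,0,0.001,0.096,0,0,0,0.3,0,0.001,0.096,0,0,0,0.5,0,0.001,0.096,0,0,0,0.7,0,0.001,0.096,0,0,0,0.7,0,0.001,0.096,0,0,0,0.7,0,0.001,0.096,0,0,0,0.7,0,0.001,0.096,0,0,0,0.7]'
```

```text
time_s: 15.38
eef_pos: [0.5825, -0.0243, 0.0984]
eef_rot: [0.001, 0.654, 0.756, 0.001]
wrist_force: [-2.4, 0.2, 6.9]
opening: 0.619
grasp_force: 62.8
```

```bash
python3 -m jog '[0,0,-0.02,0,0,0,0.7,0,0,-0.05,0,0,0,0.7,-0.01,-0.005,-0.08,0,0,0,0.7,-0.04,-0.017,-0.08,0,0,0,0.7,-0.08,-0.035,-0.08,0,0,0,0.7,-0.12,-0.052,-0.08,0,0,0,0.7,-0.16,-0.069,-0.08,0,0,0,0.7,-0.2,-0.087,-0.08,0,0,0,0.7,-0.24,-0.104,-0.08,0,0,0,0.7,-0.261,-0.113,-0.08,0,0,0,0.7,-0.261,-0.113,-0.07,0,0,0,0.7,-0.261,-0.113,-0.04,0,0,0,0.7,-0.261,-0.113,-0.025,0,0,0,0.7,-0.261,-0.113,-0.018,0,0,0,0.7,-0.261,-0.113,-0.017,0,0,0,0.7,-0.261,-0.113,-0.017,0,0,0,0.7]'
```

```text
time_s: 17.38
eef_pos: [0.5077, -0.2987, 0.1141]
eef_rot: [0.001, 0.654, 0.757, 0.0]
wrist_force: [-0.9, 0.1, -3.6]
opening: 0.625
grasp_force: 63.6
```

Still hanging, with about 4 mm to go.

```bash
python3 -m jog '[0,0,0.002,0,0,0,0.7,0,0,0.003,0,0,0,0.7,0,0,0.004,0,0,0,0.7,0,0,0.004,0,0,0,0.7]'
```

```text
time_s: 17.88
eef_pos: [0.5073, -0.299, 0.1105]
eef_rot: [0.0, 0.654, 0.756, -0.0]
wrist_force: [-2.6, 1.6, 5.2]
opening: 0.621
grasp_force: 64.2
```

```bash
python3 -m jog '[0,0,0,0,0,0,0.5,0,0,0,0,0,0,0.2,0,0,0,0,0,0,0,0,0,0,0,0,0,0,0,0,0,0,0,0,0,0,0,-0.03,0,0,0,0,0,0,-0.07,0,0,0,0,0,0,-0.12,0,0,0,0,-0.05,-0.05,-0.15,0,0,0,0,-0.1,-0.1,-0.15,0,0,0,0,-0.1,-0.1,-0.15,0,0,0,0,-0.1,-0.1,-0.15,0,0,0,0]'
python3 - <<'E'
from h import *
np.set_printoptions(precision=3,suppress=True)
c=camera('top')
f=c['frame'][150:270,260:450]; cv2.imwrite('pics/crop1.png',cv2.resize(f,None,fx=4,fy=4,interpolation=cv2.INTER_CUBIC)[...,::-1])
for k in ['clamp_mid','tin_mid']:
    for r in spot_in(c,k)[:2]: print(k,np.round(r['xyz'],3),round(r['confidence'],2))
E
```

```text
time_s: 19.38
eef_pos: [0.4218, -0.4129, 0.259]
eef_rot: [-0.0, 0.655, 0.756, 0.0]
wrist_force: [-0.7, 0.3, 0.2]
opening: 1.0
grasp_force: 0.0
clamp_mid [ 0.432 -0.018  0.025] 0.9
clamp_mid [ 0.757 -0.225  0.02 ] 0.82
tin_mid [ 0.509 -0.29   0.134] 0.81
```

View pics/crop1.png

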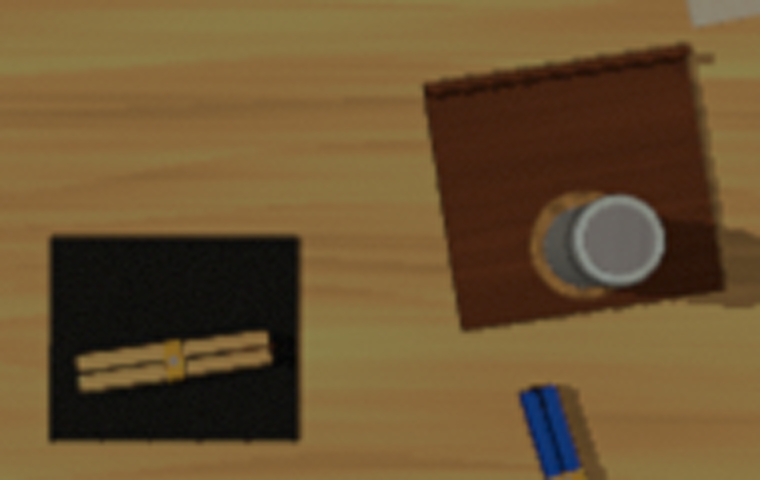

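The tin stands upright on its cork spot, with its lid at crop (618,240). The clamp lies flat on the pad at crop (174,361), and the arm is clear of everything.

```bash
python3 -c "from bench import hand_in; print(hand_in())"
```

```text
the job is handed in; nothing more can be done
None
```

The job is handed in: the ring clamp lies flat on the rubber pad, the tin stands upright on its cork spot, and the arm is clear; the judge gave no verdict, and the robot's clock read about 19 s of the 72 s allowed.

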